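Close the centrifuge and set its speed knob

TASK

The centrifuge is loaded but still open. Take its lid off the slanted rest and lower it gently onto the bowl, without dropping it, so that it sits fully home and level, and let go; then turn the speed knob on its sloping control panel clockwise until its pointer lines up with the long index mark. Leave the two bottles and the timer where they stand.

Things in the scene. Friction and masses are not known exactly. Their poses are not given: they have to be found in the camera images.
- centrifuge: Benchtop centrifuge, fixed: grey round base 224 mm across, blue cone on it with an open bowl, 200 mm high. A grey panel 130 mm wide juts out in front (local -x, its front edge 203 mm from the axis) and slopes 30 degrees, facing up and to -x; it carries the speed knob. Origin: centre of its underside; z up.
- bowl_rim (a point): Centre of the bowl's mouth, at the height of the rim's level top face, 200 mm above the table; the rim is 184 mm across outside, 156 mm inside. A rotor stands inside, 40 mm below the rim.
- lid: Loose round grey lid, about 0.25 kg, black bar handle on top. Flange 170 mm across, 6 mm thick (lid z 8 to 14 mm); under it a step 146 mm across, 8 mm deep, fits into the mouth with 5 mm play all round. Origin: centre of the step's underside; z points out through the handle. It starts on the rest, z tilted 28 degrees towards the rest's -x. Any turn about its own z is fine on the bowl.
- lid_grip (a point): Point on the lid's axis in its handle, 38 mm above the lid's origin, axes as the lid's. Handle: straight solid bar 64 mm long (lid y), 18 mm thick (lid x: pinch across this), from lid z = 14 to 52 mm.
- lid_seat (a point): Centre of the flange's underside; coincides with bowl_rim when the lid is seated and centred.
- lid_rest: Steel lid rest, fixed: a board 200 mm long, 170 mm wide, sloping 28 degrees, high side at local +x, face up and to -x. Two 12 mm pegs square to the board hold the lid's lower edge and stand 9 mm above the flange: lift the lid 30 mm square to the board to clear them. Origin: on the table below the board's middle.
- speed_knob (a joint): Angle of the speed knob in rad, growing clockwise as seen facing the panel, range 0 to 2.8; starts between 0 and 0.8. At 1.4 the pointer lines up with the long index mark. It turns stiffly and stays where it is left.
- knob_grip (a point): Point on the knob's axis, 34 mm out from the panel; its z is the knob's axis, pointing out of the panel. Knob: disc 64 mm across, up to 12 mm from the panel, and on it a bar grip 58 mm long, 16 mm thick, 12 to 42 mm from the panel, lying along the line from the axis to pointer_tip. A white line on the bar's top marks its pointer end.
- pointer_tip (a point): Tip of the knob's pointer, 31 mm from the knob's axis and 16 mm above the panel; turns with the knob.
- index_point (a point): Fixed point in front of the long black index mark on the white dial (the longest and broadest of the dial's marks, the one up-slope towards the bowl) where pointer_tip should be: 31 mm from the knob's axis, 16 mm above the panel.
- reagent_bottle: Bystander: amber bottle, 68 mm across, 150 mm tall; origin at its foot.
- wash_bottle: Bystander: white wash bottle, 72 mm across, 175 mm tall with its spout; origin at its foot.
- timer: Bystander: flat white bench timer, 70 by 90 mm, 24 mm tall; origin at its foot.
Not all that is in view belongs to the job. There is more than one size of the lid; the job needs the largest.

How it is judged:
On the way, in this order (a step that is already met when the one before it is completed fails the run):
1. the lid is seated level on the bowl's rim and let go, before the knob is set (horizontal distance between lid_seat and bowl_rim below 0.006 m and z of lid_seat in the frame of bowl_rim between -0.004 and 0.0025 m and angle between lid's own z axis and vertical below 0.03 rad and contact force between lid and the fingers below 0.1 N), for 0.2 s.
2. with the lid seated, the knob's pointer is at the index mark (horizontal distance between lid_seat and bowl_rim below 0.006 m and z of lid_seat in the frame of bowl_rim between -0.004 and 0.0025 m and angle between lid's own z axis and vertical below 0.03 rad and distance between pointer_tip and index_point below 0.0035 m), for 0.2 s.
At the end, for the whole second after the job is handed in: The lid lies at rest on the centrifuge, its seat point within 6 mm sideways and 2.5 mm in height (4 mm below at most) of the rim's centre, level within 0.03 rad; the knob is at rest with its pointer tip within 3.5 mm of the index point (about 6 degrees) (all of step 2 and linear speed of lid below 0.02 m/s and velocity of joint speed_knob between -0.05 and 0.05 rad/s); the robot touches nothing.
It fails at once if a bystander (bottle, timer) is pushed more than 30 mm or tipped over (distance of any of reagent_bottle, wash_bottle, timer from where it was at the start of the episode above 0.03 m or angle between any of reagent_bottle, wash_bottle, timer's own z axis and vertical above 0.4 rad).
It fails at once if the lid is dropped onto the bowl: it moves faster than 0.4 m/s close above the rim (horizontal distance between lid_seat and bowl_rim below 0.05 m and z of lid_seat in the frame of bowl_rim below 0.03 m and linear speed of lid above 0.4 m/s).
It fails at once if the lid is rammed against the centrifuge with more than 50 N (contact force between lid and centrifuge above 50 N).
It also fails if it takes over 67 s, if anything falls off the work surface, if the arm or the gripper's body presses on something with over 40 N, if the wrist force passes 120 N, or if a joint passes its speed limit or range.

ROBOT

A 7-joint arm with a two-finger parallel gripper is mounted at the origin on the work surface. World frame = base frame: x ahead of the robot, y to its left, z up, the work surface at z = 0. Lengths are in m, angles in rad, forces in N, time in s.
With the tool pointing down it reaches from about 0.35 to 0.9 m from the base axis. Payload 19.9 kg.
Tool frame: the origin (TCP) lies at the very end of the fingers, on their centre line; the grasp point (between the pads) lies 19 mm behind it; z points along the fingers, x is the direction in which the jaws open and shut, and the axes are right-handed (so a half turn about z gives the same grasp; the last joint's range is limited). The gripper opens to 85 mm and grips with 20 to 120 N. Pads are 22 mm wide; open, the fingers measure 114 mm over their backs; the gripper's body (76 mm by 85 mm) begins 54 mm behind the grasp point. The pads swing forward as they close: fully open they stand 13 mm farther back than shut.
Start: joints at [1.067, 0.417, -0.01, 1.614, 0.005, 1.111, -0.053], TCP at [0.278, -0.56, 0.231] pointing down, gripper open.
Joint ranges: [-2.81, 2.81], [-0.39, 2.02], [-1.27, 1.25], [0.06, 2.57], [-1.19, 4.33], [0.19, 2], [-2.82, 2.82]. Speed limits (rad/s): [1.89, 1.89, 2.39, 2.39, 3.01, 3.01, 3.01].

INTERFACE

Orientations are given as a unit quaternion [x, y, z, w].
In Python, from plant import read_state, get_image, finish_job gives the robot as it stands.
- The arm moves only by the shell command python3 -m inch 'ROWS' [FORCE]. ROWS is a JSON object of lists of equal length, an entry for each row: "delta_rot": the turn, a rotation vector about the world's x, y, z in rad, a list of three; "translation": the shift along the world's x, y, z in cm, a list of three; "gripper": the opening, from 0 (shut) to 1 (fully open). A call has 1 to 10 rows; each row is the pose to reach, as a shift and turn from the pose commanded when the call began; what a row does not reach only later rows make up. A row lasts 1/12 s, in which the tool goes at most 41.7 mm and 7.16 degrees, less where a joint would pass 70% of its speed; a pose out of reach is approached as far as the arm can. A call with a gripper value outside its range is refused whole. The fingers move at their own pace and stop on an object; FORCE is the grip in N (left out, the last holds). Time passes only in rows, so rows that repeat a pose let the fingers close. It gives the time, the measured TCP pose, the force and the opening at its end, in the units of the state.
- read_state(): the state, without advancing time (a new reading comes with each control period).
- get_image(name): name is "side" or "top" or "wrist"; returns a dict with "pixels" (480x640x3 uint8, red, green, blue), "depth" (480x640 float32, m along the optical axis (not along the pixel's ray), 0 where there is no reading), "intrinsics" (3x3 intrinsics, pixels), "distortion" ([k1, k2, p1, p2, k3] as OpenCV has them; the pictures are not rectified), "R" (3x3) and "t" (3): a world point X has camera coordinates R X + t; the wrist camera has in their place "hand_eye" (4x4, takes a point from camera to tool coordinates, whose origin is the TCP and whose axes are the tool frame's). Camera axes: x right, y down, z forward; pixel columns grow to the right and rows downward; lengths in m; the calibration is good to about 2 mm. A picture is of the moment at which its call begins: read the wrist's pose just before it.
- finish_job(): hands the job in, once; it reports no verdict.
The state is a dict: "time": time; "q": joint angles; "qvel": joint speeds; "tau": joint torques, N m; "eef_pos": TCP position; "tcp_rot": TCP orientation; "contact_force": force on the tool from outside, world axes, zero at the start; "torque": the same for the moment, N m; "width": finger opening in m.
Only numpy, scipy, OpenCV 4.12 (cv2) and the standard library are available. Lean on these libraries where they do the work, as an engineer would, in place of code of your own. Each camera call takes 0.05 s, during which the arm holds its last target. There are 200 camera calls.

## Working session

There is one attempt and no reset: what is moved stays moved. The work goes in short steps, Python scripts to look and compute and a shell command to move; the robot and the scene stay as the last step left them, time stands still between calls to the robot, and variables do not carry over. Pictures are saved under pics/ and viewed, about 8 in all and at most 12, crops included, and the job is handed in when it is done.

```bash
mkdir -p pics; ls
cat > h.py <<'E'
import numpy as np, cv2, pickle
from plant import read_state, get_image, finish_job
def grab(n,f):
    s=read_state(); d=get_image(n); d['s']=s
    pickle.dump(d,open(f'pics/{f}.pkl','wb')); cv2.imwrite(f'pics/{f}.png',d['pixels'][:,:,::-1]); return d
def load(f): return pickle.load(open(f'pics/{f}.pkl','rb'))
def world(d,uv,depth=None):
    from scipy.spatial.transform import Rotation as Ro
    uv=np.atleast_2d(np.array(uv,float)); K=np.array(d['intrinsics'])
    n=cv2.undistortPoints(uv[:,None],K,np.array(d['distortion']))[:,0]
    if depth is None: depth=np.array([d['depth'][int(round(v)),int(round(u))] for u,v in uv])
    c=np.c_[n,np.ones(len(n))]*np.asarray(depth).reshape(-1,1)
    if 'R' in d: return (c-np.array(d['t']))@np.array(d['R'])
    H=np.array(d['hand_eye']); c=c@H[:3,:3].T+H[:3,3]
    return Ro.from_quat(d['s']['tcp_rot']).apply(c)+np.array(d['s']['eef_pos'])
def cloud(d):
    v,u=np.mgrid[:480,:640]
    return world(d,np.c_[u.ravel(),v.ravel()],d['depth'].ravel()).reshape(480,640,3)
E
python3 -c "
from h import *
print(read_state())
a=grab('top','top0');b=grab('side','side0')
cv2.imwrite('pics/both.png',cv2.resize(np.vstack([a['pixels'],b['pixels']])[:,:,::-1],(400,600)))"
```

```text
pics
{'time': 0.0, 'q': array([ 1.06748475,  0.41795462, -0.01028386,  1.61420195,  0.00468224,
        1.11070658, -0.05297164]), 'qvel': array([-0.00099743, -0.00045938,  0.00019791,  0.00064691,  0.00088806,
       -0.00072407,  0.00025181]), 'tau': array([ 1.61194770e-03, -8.64469671e+01,  6.78394195e-01, -4.34901094e+01,
        1.90227886e-02,  7.32477318e-03,  2.66000291e-05]), 'eef_pos': array([ 0.27830341, -0.55921144,  0.23066076]), 'tcp_rot': array([ 8.50170638e-01, -5.26506882e-01, -5.51011627e-04, -2.91455367e-04]), 'contact_force': array([ 0.74518311, -0.53882857, -0.33529832]), 'torque': array([-0.09035662, -0.02432174,  0.00626371]), 'width': 0.08545141372581734}
```

View pics/top0.png

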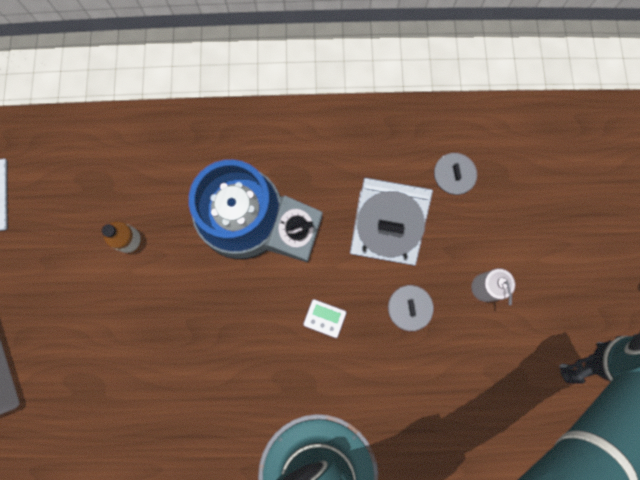

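View pics/side0.png

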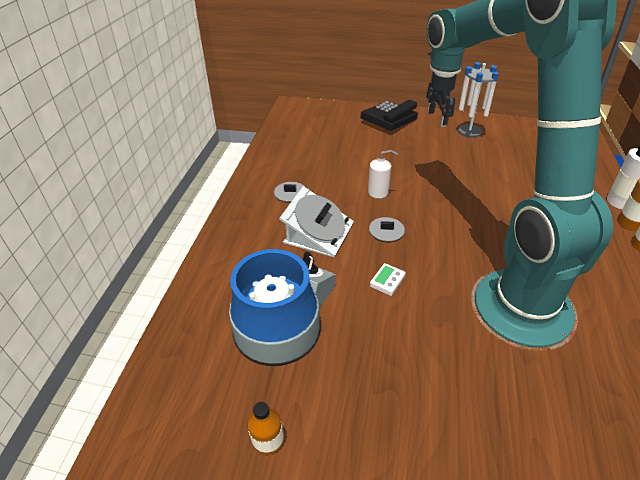

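The top view shows three lid candidates: (390,222) on the slanted rest, and (456,173) and (411,308) flat on the table. The one on the rest is the largest and is the target. The bowl is at (231,203), the knob at (297,228), the timer at (325,318) and the bottles at (122,237) and (494,286). Next I'll measure from depth.

Run:
```python
from h import *
d=load('top0'); P=cloud(d); print(np.array(d['t']),d['intrinsics'][0][0])
def circ(p):
    A=np.c_[2*p,np.ones(len(p))]; s=np.linalg.lstsq(A,(p**2).sum(1),rcond=None)[0]; return s[:2],np.sqrt(s[2]+s[0]**2+s[1]**2)
for n in('top0','side0'):
    Q=cloud(load(n)); px=load(n)['pixels'].astype(int)
    blue=(px[...,2]>px[...,0]+40)
    m=blue&(abs(Q[...,2]-.2)<.006)
    p=Q[m]; 
    if len(p): 
        c,r=circ(p[:,:2]); print(n,'rim',len(p),c,r,np.median(p[:,2]), (p[:,:2].max(0)+p[:,:2].min(0))/2,np.ptp(p[:,:2],axis=0))
# lid flange plane & sizes
def plane(p):
    for _ in range(6):
        c=p.mean(0); n=np.linalg.svd(p-c,full_matrices=False)[2][2]; n*=np.sign(n[2]); r=(p-c)@n; p=p[abs(r)<max(.002,1.5*r.std())]
    return c,n,len(p),r.std()
for name,(u,v) in dict(lid=(390,205),l2=(448,180),l3=(402,300),panel=(312,240),handle=(391,228),knob=(297,228)).items():
    print(name,world(d,[u,v]))
c,n,k,s=plane(P[195:216,365:418].reshape(-1,3)); print('lid plane',c,n,np.degrees(np.arccos(n[2])),k,s)
dist=(P-c)@n
lab=np.zeros((480,640),bool); lab[170:275,345:440]=1
px=d['pixels'].astype(int)
h=lab&(dist>.025)&(dist<.055); q=P[h]; qc=q.mean(0); e=np.linalg.svd(q-qc,full_matrices=False)[2]; print('handle',len(q),qc,'dist',np.median(dist[h]),e[0],[np.ptp((q-qc)@x) for x in e])
# flange: points within 3mm of plane, in disc
f=lab&(abs(dist)<.004); q=P[f]; 
ex=np.cross([0,0,1],n); ex/=np.linalg.norm(ex); ey=np.cross(n,ex)
xy=np.c_[(q-c)@ex,(q-c)@ey]; print('flange',len(q),xy.min(0),xy.max(0)); m=(xy.max(0)+xy.min(0))/2; print('centre',c+ex*m[0]+ey*m[1])
np.savez('pics/lid.npz',c=c,n=n)
for a,nm in((d['pixels'][150:260,180:440],'top'),):
    cv2.imwrite('pics/crop1.png',cv2.resize(a[:,:,::-1],None,fx=3,fy=3,interpolation=cv2.INTER_CUBIC))
```

```text
[0.00249431 0.60176    1.25694459] 521.5882593038859
top0 rim 1465 [0.65224868 0.18533388] 0.0850227248492475 0.2002498233381678 [0.65263976 0.185102  ] [0.18325881 0.18243731]
side0 rim 1340 [0.36829447 0.12747456] 0.30717970218033785 0.20131277803150874 [0.32113434 0.12353723] [0.84666015 0.30821468]
lid [[ 0.65114752 -0.19551866  0.09252408]]
l2 [[ 0.73543119 -0.36727751  0.00751279]]
l3 [[ 0.42142751 -0.2260279   0.00617566]]
panel [[ 5.75187592e-01 -3.27767472e-04  5.45838705e-02]]
handle [[ 0.59130416 -0.19333552  0.10303218]]
knob [[0.5938413  0.03424715 0.12250951]]
lid plane [ 0.64825924 -0.19547019  0.11009524] [ 0.9724728  -0.02691057  0.23145728] 76.61711675048603 430 0.007034292401193124
handle 1087 [ 0.6992952  -0.2040994   0.06466698] dist 0.038506397439545446 [-0.03276486 -0.99921165  0.0224175 ] [np.float64(0.25249552424782357), np.float64(0.13323017765895329), np.float64(0.03299622624332551)]
flange 396 [-0.14532336 -0.11949381] [0.17703056 1.27117947]
centre [ 0.51546576 -0.17593581  0.6703011 ]
```

View pics/crop1.png

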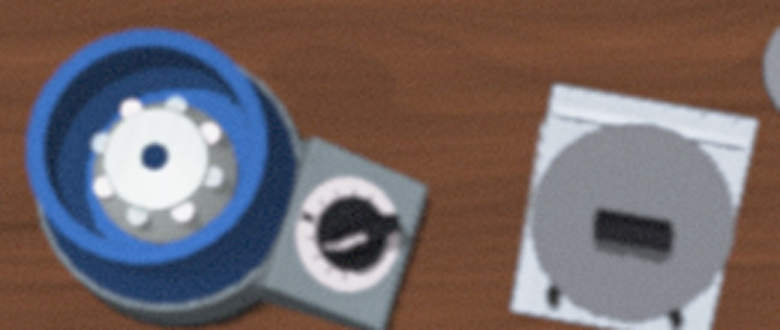

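The crop confirms it: the largest lid is on the rest, with its handle at crop (633,230). The long index mark is at crop (307,217), and the white pointer line's end points lower-left. The plane fit failed because of zero-depth pixels, so I'll refit.

```bash
cat >> h.py <<'E'
def plane(p,tol=.004,it=400,seed=0):
    p=p[np.isfinite(p).all(1)&(p[:,2]<.4)]; g=np.random.default_rng(seed); best=None
    for _ in range(it):
        a=p[g.choice(len(p),3,replace=False)]; n=np.cross(a[1]-a[0],a[2]-a[0]); n/=np.linalg.norm(n)+1e-12
        m=abs((p-a[0])@n)<tol
        if best is None or m.sum()>best.sum(): best=m
    for _ in range(5):
        q=p[best]; c=q.mean(0); n=np.linalg.svd(q-c,full_matrices=False)[2][2]; n*=np.sign(n[2]); best=abs((p-c)@n)<tol
    return c,n,best.sum()/len(p),((q-c)@n).std()
def circ(p):
    A=np.c_[2*p,np.ones(len(p))]; s=np.linalg.lstsq(A,(p**2).sum(1),rcond=None)[0]; return s[:2],np.sqrt(s[2]+s[0]**2+s[1]**2)
E
python3 - <<'E'
from h import *
np.set_printoptions(precision=4,suppress=True)
d=load('top0'); P=cloud(d); px=d['pixels'].astype(int)
lab=np.zeros((480,640),bool); lab[185:262,352:430]=1; lab&=d['depth']>.3
grey=lab&(px.max(2)<175)&(px.min(2)>95)&(np.ptp(px,axis=2)<40)
c,n,f,s=plane(P[grey]); print('lid plane',c,n,np.degrees(np.arccos(n[2])),'yaw',np.degrees(np.arctan2(-n[1],-n[0])),f,s,grey.sum())
dist=(P-c)@n
ex=np.cross([0,1,0],n); ex/=np.linalg.norm(ex); ey=np.cross(n,ex)
m=grey&(abs(dist)<.006); q=np.c_[(P[m]-c)@ex,(P[m]-c)@ey].astype(np.float32)
(cc,r)=cv2.minEnclosingCircle(q); lo,hi=np.percentile(q,[.5,99.5],axis=0); print('r',r,'bbox',hi-lo,'centre flange',c+ex*cc[0]+ey*cc[1],c+ex*((lo+hi)/2)[0]+ey*((lo+hi)/2)[1])
h=lab&(px.max(2)<70)&(dist>.03)&(dist<.05); q=np.c_[(P[h]-c)@ex,(P[h]-c)@ey].astype(np.float32); rc=cv2.minAreaRect(q); print('handle',h.sum(),rc,np.median(dist[h])); print('handle ctr world at top',c+ex*rc[0][0]+ey*rc[0][1]+n*np.median(dist[h]))
print('ex',ex,'ey',ey)
lab=np.zeros((480,640),bool); lab[198:262,268:324]=1; lab&=d['depth']>.3
pg=lab&(np.ptp(px,axis=2)<30)&(px.max(2)>70)&(px.max(2)<150)&(P[...,2]<.17)
c,n,f,s=plane(P[pg]); print('panel',c,n,np.degrees(np.arccos(n[2])),'az',np.degrees(np.arctan2(n[1],n[0])),f,s,pg.sum())
w=lab&(px.min(2)>170); print('dial',w.sum(),np.median(P[w],axis=0),np.median((P[w]-c)@n))
for nm,(u,v) in dict(t=(325,318),w=(494,283),r=(115,233)).items(): print(nm,world(d,[u,v]))
s0=load('side0'); Q=cloud(s0); p=s0['pixels'].astype(int)
b=(p[...,2]>p[...,0]+40)&(abs(Q[...,2]-.2)<.004)&(s0['depth']>.3); t=Q[b][:,:2]; t=t[np.linalg.norm(t-[.652,.185],axis=1)<.11]
print('side rim',circ(t),np.ptp(t,axis=0),(t.max(0)+t.min(0))/2)
b=(px[...,2]>px[...,0]+40)&(abs(P[...,2]-.2)<.005); t=P[b][:,:2]; t=t[(np.linalg.norm(t-[.652,.185],axis=1)<.11)];print('top',cv2.minEnclosingCircle(t.astype(np.float32)))
E
```

```text
lid plane [ 0.6099 -0.1971  0.0721] [-0.4577  0.0992  0.8835] 27.927125479769515 yaw -12.225212821225117 0.7859453102028815 0.0019212132607325653 3401
r 0.08869529515504837 bbox [0.1626 0.1608] centre flange [ 0.605  -0.1935  0.0691] [ 0.6072 -0.1968  0.0706]
handle 185 ((-0.0017813260201364756, 0.0012378580868244171), (0.05920100584626198, 0.019742680713534355), 78.4708251953125) 0.037501088189671766
handle ctr world at top [ 0.5912 -0.1922  0.1043]
ex [ 0.8879 -0.      0.46  ] ey [ 0.0456  0.9951 -0.0881]
panel [0.6065 0.0387 0.0781] [-0.1658 -0.4621  0.8712] 29.40546743986002 az -109.74070478083972 0.4412770809578107 0.0020007322456409554 877
dial 487 [0.5948 0.0488 0.0869] 0.002404642614190906
t [[ 0.3814 -0.0276  0.0233]]
w [[ 0.4481 -0.4242  0.133 ]]
r [[0.5911 0.4686 0.1362]]
side rim (array([0.6525, 0.1862]), np.float64(0.08503864265065628)) [0.1837 0.1849] [0.6526 0.1852]
top ((0.6532687544822693, 0.18524199724197388), 0.09294924139976501)
```

Geometry agrees: the lid tilts 27.9° against 28°, the panel 29.4° against 30°, the rim radius is 92 mm, and the handle is 38 mm above the flange. I'll compute the pre-grasp pose next.

```bash
cat >> h.py <<'E'
from scipy.spatial.transform import Rotation as Ro
np.set_printoptions(precision=4,suppress=True)
def go(pos,z,x,s=None):
    s=s or read_state(); z=np.array(z)/np.linalg.norm(z); x=np.array(x)-np.dot(x,z)*z; x/=np.linalg.norm(x)
    T=np.c_[x,np.cross(z,x),z]; R=Ro.from_matrix(T); c=Ro.from_quat(s['tcp_rot'])
    dr=(R*c.inv()).as_rotvec(); print('t',s['time'],'trans cm',(np.array(pos)-s['eef_pos'])*100,'rot',dr,np.degrees(np.linalg.norm(dr)))
E
python3 - <<'E'
from h import *
a=np.radians(-12.3);s,c=np.sin(np.radians(28)),np.cos(np.radians(28))
n=np.array([-s*np.cos(a),-s*np.sin(a),c]); x=np.array([c*np.cos(a),c*np.sin(a),s]); print(n,x)
F=np.array([.6086,-.196,.0707])
go(F+n*.15,-n,x); print(load('top0')['R'])
E
```

```text
[-0.4587  0.1     0.8829] [ 0.8627 -0.1881  0.4695]
t 0.1 trans cm [26.1432 37.8243 -2.7587] rot [-0.311  -0.3994  0.8758] 57.96021153757911
[[-0.0271 -0.9996 -0.0023]
 [-0.9823  0.027  -0.1851]
 [ 0.1851 -0.0027 -0.9827]]
```

```bash
python3 -m inch '{"translation":[[2,3,4],[5,7,8],[9,13,8],[12,18,8],[15,22,8],[18,26,7],[21,30,5],[24,34,2],[26.1,37.8,-1],[26.1,37.8,-2.8]],"delta_rot":[[0,0,0.1],[-0.03,-0.04,0.09],[-0.07,-0.09,0.2],[-0.1,-0.13,0.29],[-0.14,-0.18,0.39],[-0.18,-0.23,0.5],[-0.22,-0.28,0.61],[-0.26,-0.33,0.73],[-0.311,-0.4,0.876],[-0.311,-0.4,0.876]],"gripper":[1,1,1,1,1,1,1,1,1,1]}' 40 && python3 -m inch '{"translation":[[0,0,0],[0,0,0],[0,0,0]],"delta_rot":[[0,0,0],[0,0,0],[0,0,0]],"gripper":[1,1,1]}'
python3 - <<'E'
from h import *
d=grab('wrist','w1'); print(d['hand_eye']); print(d['s']['eef_pos'],Ro.from_quat(d['s']['tcp_rot']).as_matrix())
E
```

```text
time: 0.93
eef_pos: [0.4954, -0.2453, 0.2488]
tcp_rot: [0.964, -0.101, 0.243, 0.027]
contact_force: [2.0, -2.1, 0.4]
width: 0.0857
time: 1.18
eef_pos: [0.4951, -0.2473, 0.2487]
tcp_rot: [0.965, -0.104, 0.241, 0.026]
contact_force: [-0.3, -0.8, -0.1]
width: 0.0856
[[ 1.     -0.001  -0.0002  0.0001]
 [ 0.001   0.9519  0.3064 -0.0783]
 [-0.0001 -0.3064  0.9519 -0.1431]
 [ 0.      0.      0.      1.    ]]
[ 0.4951 -0.2473  0.2487] [[ 0.862  -0.2135  0.4598]
 [-0.1886 -0.9769 -0.1001]
 [ 0.4705 -0.0005 -0.8824]]
```

View pics/w1.png

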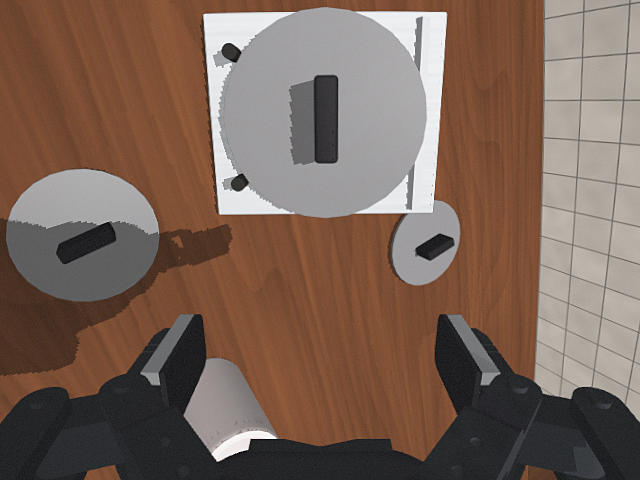

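The wrist view shows the largest lid's handle at (326,119), straight in line with the jaws' closing direction, with the pegs at (231,52) and (239,182). I'll refine from this depth.

Run:
```python
from h import *
d=load('w1'); P=cloud(d); px=d['pixels'].astype(int)
lab=np.zeros((480,640),bool); lab[8:217,215:428]=1; lab&=d['depth']>.1
g=lab&(px.max(2)<190)&(px.min(2)>90)
c,n,f,s=plane(P[g]); print('lid',c,n,np.degrees(np.arccos(n[2])),np.degrees(np.arctan2(-n[1],-n[0])),f,s)
dist=(P-c)@n; h=lab&(dist>.033)&(dist<.043); top=np.median(dist[h]); print('top',top,h.sum())
Rm=Ro.from_quat(d['s']['tcp_rot']).as_matrix(); ex=Rm[:,0]-n*(n@Rm[:,0]); ex/=np.linalg.norm(ex); ey=np.cross(n,ex)
q=np.c_[(P[h]-c)@ex,(P[h]-c)@ey].astype(np.float32); rc=cv2.minAreaRect(q); print(rc)
F=c+ex*rc[0][0]+ey*rc[0][1]; print('flange top ctr by handle',F)
m=g&(abs(dist)<.003); q=np.c_[(P[m]-c)@ex,(P[m]-c)@ey].astype(np.float32); cc,r=cv2.minEnclosingCircle(q); print('by circle',c+ex*cc[0]+ey*cc[1],r)
x=Rm[:,0]
go(F+n*.07,-n,x); go(F+n*.008,-n,x)
```

```text
lid [ 0.609  -0.1934  0.0703] [-0.4596  0.0963  0.8829] 28.008996727700644 -11.838966401490165 0.9420794477413104 0.0007676386076598227
top 0.03777591199599703 2120
((-0.00018882378935813904, -0.003915991634130478), (0.01801205798983574, 0.06383541971445084), 0.6117886900901794)
flange top ctr by handle [ 0.608  -0.1972  0.0702]
by circle [ 0.606  -0.1991  0.0694] 0.0873933807015419
t 1.2333 trans cm [  8.074    5.7348 -11.6936] rot [0.0036 0.0008 0.0025] 0.2574975469756098
t 1.2333 trans cm [ 10.9237   5.1374 -17.1674] rot [0.0036 0.0008 0.0025] 0.2574975469756098
```

```bash
python3 -m inch '{"translation":[[2,1.5,-3],[4,3,-6],[6,4.4,-9],[8.1,5.7,-11.7],[8.1,5.7,-11.7],[8.1,5.7,-11.7],[8.1,5.7,-11.7]],"delta_rot":[[0,0,0],[0,0,0],[0,0,0],[0,0,0],[0,0,0],[0,0,0],[0,0,0]],"gripper":[1,1,1,1,1,1,1]}'
python3 - <<'E'
from h import *
n=np.array([-.4594,.098,.8829]); x=Ro.from_quat(read_state()['tcp_rot']).as_matrix()[:,0]
go(np.array([.608,-.1972,.0702])+n*.008,-n,x)
E
```

```text
time: 1.82
eef_pos: [0.5762, -0.1909, 0.1321]
tcp_rot: [0.964, -0.104, 0.241, 0.026]
contact_force: [0.2, -0.4, 0.4]
width: 0.0858
t 1.8167 trans cm [ 2.8161 -0.5468 -5.4818] rot [0.0027 0.0009 0.0013] 0.1784625090134685
```

```bash
python3 -m inch '{"translation":[[0.7,-0.1,-1.4],[1.4,-0.3,-2.7],[2.1,-0.4,-4.1],[2.8,-0.5,-5.5],[2.8,-0.5,-5.5],[2.8,-0.5,-5.5],[2.8,-0.5,-5.5]],"delta_rot":[[0,0,0],[0,0,0],[0,0,0],[0,0,0],[0,0,0],[0,0,0],[0,0,0]],"gripper":[1,1,1,1,1,1,1]}'; python3 -m inch '{"translation":[[0,0,0],[0,0,0],[0,0,0],[0,0,0],[0,0,0],[0,0,0],[0,0,0],[0,0,0],[0,0,0],[0,0,0]],"delta_rot":[[0,0,0],[0,0,0],[0,0,0],[0,0,0],[0,0,0],[0,0,0],[0,0,0],[0,0,0],[0,0,0],[0,0,0]],"gripper":[0,0,0,0,0,0,0,0,0,0]}' 70
```

```text
time: 2.4
eef_pos: [0.6035, -0.1971, 0.0773]
tcp_rot: [0.964, -0.106, 0.241, 0.026]
contact_force: [-0.1, 0.2, -0.5]
width: 0.0852
time: 3.23
eef_pos: [0.6044, -0.1947, 0.0771]
tcp_rot: [0.964, -0.104, 0.242, 0.026]
contact_force: [-7.4, 0.4, 11.8]
width: 0.017
```

```bash
python3 -m inch '{"translation":[[-0.3,0.06,0.6],[-0.7,0.15,1.3],[-1.15,0.25,2.2],[-1.7,0.37,3.3],[-2.3,0.5,4.4],[-2.8,0.6,5.3],[-2.8,0.6,5.3],[-2.8,0.6,5.3]],"delta_rot":[[0,0,0],[0,0,0],[0,0,0],[0,0,0],[0,0,0],[0,0,0],[0,0,0],[0,0,0]],"gripper":[0,0,0,0,0,0,0,0]}'
python3 - <<'E'
from h import *
d=grab('wrist','w2'); P=cloud(d); px=d['pixels'].astype(int)
s=d['s'];Rm=Ro.from_quat(s['tcp_rot']).as_matrix(); T=(P-s['eef_pos'])@Rm   # tool frame
cv2.imwrite('pics/w2t.png',d['pixels'][:,:,::-1])
for v in range(0,480,40): print(v,[tuple((T[v,u]*1000).round().astype(int)) for u in (200,260,320,380,440)])
E
```

```text
time: 3.9
eef_pos: [0.576, -0.1892, 0.1295]
tcp_rot: [0.964, -0.104, 0.241, 0.026]
contact_force: [0.7, 0.5, -3.5]
width: 0.0167
0 [(np.int64(-68), np.int64(-140), np.int64(110)), (np.int64(-36), np.int64(-144), np.int64(128)), (np.int64(0), np.int64(-148), np.int64(145)), (np.int64(42), np.int64(-154), np.int64(169)), (np.int64(91), np.int64(-161), np.int64(196))]
40 [(np.int64(-69), np.int64(-119), np.int64(110)), (np.int64(-37), np.int64(-121), np.int64(127)), (np.int64(0), np.int64(-124), np.int64(147)), (np.int64(43), np.int64(-128), np.int64(169)), (np.int64(94), np.int64(-132), np.int64(197))]
80 [(np.int64(-70), np.int64(-97), np.int64(108)), (np.int64(-38), np.int64(-98), np.int64(126)), (np.int64(0), np.int64(-99), np.int64(147)), (np.int64(44), np.int64(-101), np.int64(171)), (np.int64(96), np.int64(-103), np.int64(197))]
120 [(np.int64(-65), np.int64(-74), np.int64(83)), (np.int64(-22), np.int64(-75), np.int64(7)), (np.int64(0), np.int64(-75), np.int64(7)), (np.int64(22), np.int64(-75), np.int64(8)), (np.int64(65), np.int64(-74), np.int64(81))]
160 [(np.int64(-44), np.int
[... 1101 characters left out ...]
))]
360 [(np.int64(-34), np.int64(-11), np.int64(-46)), (np.int64(-17), np.int64(-13), np.int64(-48)), (np.int64(0), np.int64(-1), np.int64(-31)), (np.int64(17), np.int64(-13), np.int64(-48)), (np.int64(34), np.int64(-11), np.int64(-46))]
400 [(np.int64(-32), np.int64(-6), np.int64(-56)), (np.int64(-14), np.int64(-16), np.int64(-68)), (np.int64(0), np.int64(16), np.int64(-30)), (np.int64(14), np.int64(-17), np.int64(-69)), (np.int64(31), np.int64(-7), np.int64(-57))]
440 [(np.int64(-33), np.int64(7), np.int64(-57)), (np.int64(-12), np.int64(-17), np.int64(-81)), (np.int64(0), np.int64(70), np.int64(8)), (np.int64(12), np.int64(-16), np.int64(-80)), (np.int64(33), np.int64(7), np.int64(-57))]
```

View pics/w2.png

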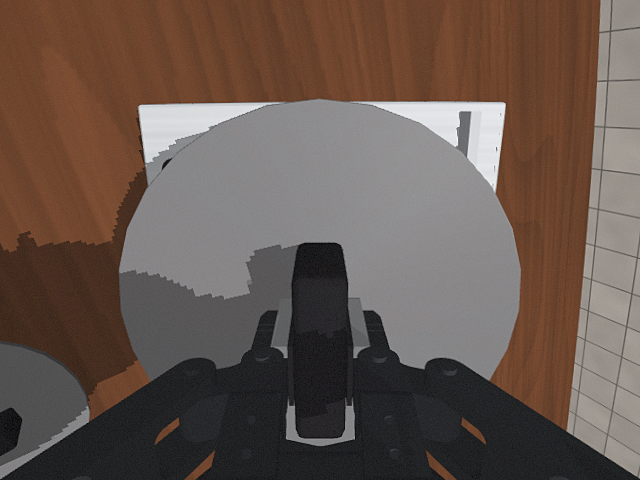

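The lid is firmly held and off the pegs. I'll get its centre and tilt in the tool frame.

```bash
cat >> h.py <<'E'
def lidtool(d):
    P=cloud(d); s=d['s'];Rm=Ro.from_quat(s['tcp_rot']).as_matrix(); T=(P-s['eef_pos'])@Rm
    m=(abs(T[...,2]-.008)<.006)&(np.hypot(T[...,0],T[...,1])<.1)&(d['depth']>.05)
    c,n,f,sd=plane(T[m],.003); n=-n*np.sign(n[2]); # n in tool, toward handle = -z
    dist=(T-c)@n; m&=abs(dist)<.003; m=cv2.morphologyEx(m.astype(np.uint8),cv2.MORPH_OPEN,np.ones((3,3)))
    cs=max(cv2.findContours(m,cv2.RETR_EXTERNAL,cv2.CHAIN_APPROX_NONE)[0],key=len)[:,0]
    p=T[cs[:,1],cs[:,0]]; p=p[(p[:,1]<.01)]; p=p[np.hypot(p[:,0],p[:,1])>.07]
    cc,r=circ(p[:,:2]); k=abs(np.linalg.norm(p[:,:2]-cc,axis=1)-r)<.002; cc,r=circ(p[k][:,:2])
    F=np.array([*cc,c[2]-(n[:2]@(cc-c[:2]))/n[2]])
    print('lid in tool: flange top ctr',F,'r',r,'normal',n,'sd',sd,len(p)); return F,n
E
python3 - <<'E'
from h import *
F,n=lidtool(load('w2')); s=read_state(); Rm=Ro.from_quat(s['tcp_rot']).as_matrix()
print('normal world',Rm@n,'centre world',Rm@F+s['eef_pos'])
E
```

```text
lid in tool: flange top ctr [-0.0001  0.0017  0.0081] r 0.08409344323926321 normal [ 0.0019  0.0035 -1.    ] sd 0.0006045629228370278 656
normal world [-0.4588  0.0963  0.8833] centre world [ 0.5793 -0.1915  0.1219]
```

Run:
```python
from h import *
a=np.radians(10); x=[np.cos(a),np.sin(a),0]; y=np.array([np.sin(a),-np.cos(a),0])
go(np.array([.6525,.1855,.29])-.0017*y,[0.,0,-1],x); print(read_state()['q'])
```

```text
t 3.95 trans cm [ 7.6153 37.6241 16.0924] rot [0.0096 0.4927 0.3817] 35.71607149353898
[ 0.8334  0.4014 -0.6436  2.1054  0.7794  0.2887 -0.6333]
```

```bash
python3 -m inch '{"translation":[[0,0,2],[0,0,5],[0,1,8.5],[0,4,12],[1,7,15],[2,10.5,16],[3,14,16],[4,17.5,16],[5,21,16],[6,24.5,16]],"delta_rot":[[0,0,0],[0,0.06,0.04],[0,0.12,0.09],[0,0.18,0.13],[0,0.24,0.18],[0,0.3,0.22],[0,0.36,0.26],[0,0.42,0.31],[0.01,0.48,0.36],[0.01,0.493,0.382]],"gripper":[0,0,0,0,0,0,0,0,0,0]}';  python3 - <<'E'
from h import *
a=np.radians(10); x=[np.cos(a),np.sin(a),0]; y=np.array([np.sin(a),-np.cos(a),0])
go(np.array([.6525,.1855,.29])-.0017*y,[0.,0,-1],x); print(read_state()['q'])
E
```

```text
time: 4.78
eef_pos: [0.6374, 0.0575, 0.2876]
tcp_rot: [0.996, 0.088, -0.003, -0.001]
contact_force: [2.4, -0.2, -2.3]
width: 0.0168
t 4.7833 trans cm [ 1.4832 12.9711  0.2386] rot [-0.0006 -0.0055 -0.0019] 0.3321997627257928
[ 0.5332  0.5934 -1.0144  1.4781  0.5048  1.3562 -0.3374]
```

```bash
python3 -m inch '{"translation":[[0.3,2.5,0.2],[0.6,5,0.2],[0.9,8,0.2],[1.2,10.5,0.2],[1.5,12.5,0.2],[1.5,13,0.2],[1.5,13,0.2],[1.5,13,0.2],[1.5,13,0.2]],"delta_rot":[[0,0,0],[0,-0.005,-0.002],[0,-0.005,-0.002],[0,-0.005,-0.002],[0,-0.005,-0.002],[0,-0.005,-0.002],[0,-0.005,-0.002],[0,-0.005,-0.002],[0,-0.005,-0.002]],"gripper":[0,0,0,0,0,0,0,0,0]}';  python3 - <<'E'
from h import *
d=grab('wrist','w3'); F,n=lidtool(d); s=d['s']; Rm=Ro.from_quat(s['tcp_rot']).as_matrix()
print('normal world',Rm@n,'centre world',Rm@F+s['eef_pos'],s['q'],s['contact_force'])
t=grab('top','top1')
P=cloud(d); px=d['pixels'].astype(int); b=(px[...,2]>px[...,0]+40)&(abs(P[...,2]-.2)<.004)&(d['depth']>.05); q=P[b][:,:2]
if b.sum()>100:
    q=q[np.linalg.norm(q-[.6525,.1855],axis=1)<.11]; r=np.linalg.norm(q-[.6525,.1855],axis=1); print('rim pts',len(q),np.percentile(r,[1,50,99]),circ(q))
E
```

```text
time: 5.53
eef_pos: [0.6516, 0.1849, 0.2909]
tcp_rot: [0.996, 0.086, 0.002, 0.0]
contact_force: [0.1, -0.3, -2.8]
width: 0.0167
lid in tool: flange top ctr [-0.0003  0.0016  0.0082] r 0.08409448980625968 normal [ 0.0012  0.0037 -1.    ] sd 0.0006045463466011458 654
normal world [-0.0028 -0.0032  1.    ] centre world [0.6516 0.1833 0.2827] [ 0.2871  0.6501 -0.9881  1.3776  0.5422  1.3925 -0.5247] [ 0.1025 -0.2979 -2.8403]
rim pts 1826 [0.0847 0.0887 0.0917] (array([0.6531, 0.1885]), np.float64(0.08582684443474682))
```

View pics/w3.png

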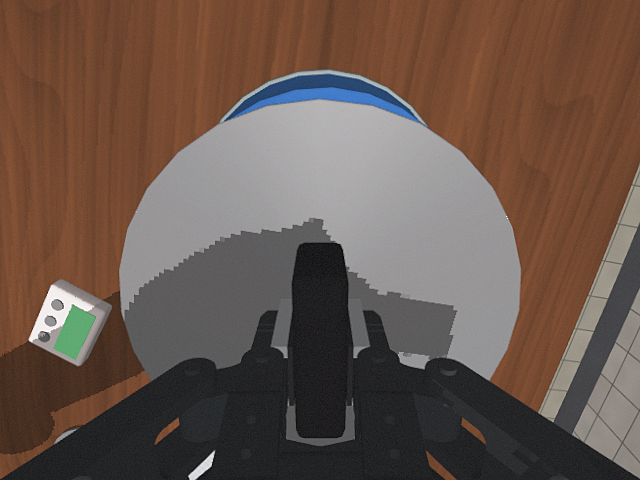

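The lid is above the bowl, concentric with the blue rim at (320,90), and level. I'll correct by about (0.1, 0.2) cm and lower it.

```bash
python3 -m inch '{"translation":[[0.1,0.2,-1],[0.1,0.2,-2],[0.1,0.2,-3],[0.1,0.2,-4],[0.1,0.2,-5],[0.1,0.2,-5.7],[0.1,0.2,-6.2],[0.1,0.2,-6.6],[0.1,0.2,-6.9],[0.1,0.2,-7.1]],"delta_rot":[[0,0,0],[0,0,0],[0.003,-0.002,0],[0.003,-0.002,0],[0.003,-0.002,0],[0.003,-0.002,0],[0.003,-0.002,0],[0.003,-0.002,0],[0.003,-0.002,0],[0.003,-0.002,0]],"gripper":[0,0,0,0,0,0,0,0,0,0]}'; python3 -m inch '{"translation":[[0,0,0],[0,0,-0.1],[0,0,-0.2],[0,0,-0.3],[0,0,-0.3],[0,0,-0.3]],"delta_rot":[[0,0,0],[0,0,0],[0,0,0],[0,0,0],[0,0,0],[0,0,0]],"gripper":[0,0,0,0,0,0]}'
python3 - <<'E'
from h import *
d=grab('wrist','w4'); F,n=lidtool(d); s=d['s']; Rm=Ro.from_quat(s['tcp_rot']).as_matrix()
print('normal world',Rm@n,'centre world',Rm@F+s['eef_pos'],s['eef_pos'],s['contact_force'])
E
```

```text
time: 6.47
eef_pos: [0.6522, 0.1883, 0.2204]
tcp_rot: [0.996, 0.086, 0.004, -0.002]
contact_force: [-0.9, -1.3, -2.8]
width: 0.017
time: 6.97
eef_pos: [0.6522, 0.1882, 0.2175]
tcp_rot: [0.996, 0.086, 0.004, -0.002]
contact_force: [0.5, 0.5, -2.4]
width: 0.0169
lid in tool: flange top ctr [-0.0003  0.0017  0.0082] r 0.08414835678236589 normal [ 0.0012  0.0037 -1.    ] sd 0.0006005267940537222 654
normal world [-0.0052 -0.0072  1.    ] centre world [0.6522 0.1865 0.2093] [0.6522 0.1882 0.2175] [ 0.538   0.4506 -2.3643]
```

```bash
python3 -m inch '{"translation":[[0,-0.1,0],[0,-0.1,-0.1],[0,-0.1,-0.2],[0,-0.1,-0.3],[0,-0.1,-0.35],[0,-0.1,-0.35]],"delta_rot":[[-0.003,0.002,0],[-0.007,0.005,0],[-0.007,0.005,0],[-0.007,0.005,0],[-0.007,0.005,0],[-0.007,0.005,0]],"gripper":[0,0,0,0,0,0]}'
python3 - <<'E'
from h import *
d=grab('wrist','w4'); F,n=lidtool(d); s=d['s']; Rm=Ro.from_quat(s['tcp_rot']).as_matrix()
print('normal world',Rm@n,'centre world',Rm@F+s['eef_pos'],s['eef_pos'],s['contact_force'])
E
```

```text
time: 7.52
eef_pos: [0.6522, 0.1873, 0.2147]
tcp_rot: [0.996, 0.086, 0.001, 0.002]
contact_force: [-3.3, -2.1, 4.7]
width: 0.0172
lid in tool: flange top ctr [-0.0004  0.0017  0.0082] r 0.08416371656538092 normal [ 0.0015  0.0044 -1.    ] sd 0.0006014103483631193 638
normal world [-0.0002 -0.0008  1.    ] centre world [0.6522 0.1856 0.2065] [0.6522 0.1873 0.2147] [-3.2852 -2.1062  4.6514]
```

Contact is felt (+7 N), with the flange at the right height, level and centred. I'll release and retreat.

```bash
python3 -m inch '{"translation":[[0,0,0],[0,0,0],[0,0,0],[0,0,0],[0,0,0],[0,0,0]],"delta_rot":[[0,0,0],[0,0,0],[0,0,0],[0,0,0],[0,0,0],[0,0,0]],"gripper":[0.5,0.6,0.7,0.7,0.7,0.7]}';python3 -m inch '{"translation":[[0,0,0.5],[0,0,2],[0,0,5],[0,0,8],[0,0,11],[0,0,13],[0,0,13],[0,0,13]],"delta_rot":[[0,0,0],[0,0,0],[0,0,0],[0,0,0],[0,0,0],[0,0,0],[0,0,0],[0,0,0]],"gripper":[0.7,0.7,0.7,0.7,0.7,0.7,0.7,0.7]}'
python3 - <<'E'
from h import *
d=grab('wrist','w5'); P=cloud(d); px=d['pixels'].astype(int)
g=(np.ptp(px,axis=2)<25)&(px.max(2)>80)&(abs(P[...,2]-.206)<.012)&(d['depth']>.05)&(np.hypot(P[...,0]-.652,P[...,1]-.1855)<.1)
c,n,f,s=plane(P[g],.003); print('lid',c,n,f,s)
g&=abs((P-c)@n)<.003; print('circ',cv2.minEnclosingCircle(P[g][:,:2].astype(np.float32)))
b=(px[...,2]>px[...,0]+40)&(abs(P[...,2]-.2)<.005)&(np.hypot(P[...,0]-.652,P[...,1]-.1855)<.11);print('rim',cv2.minEnclosingCircle(P[b][:,:2].astype(np.float32)), np.median(P[b][:,2]))
print(read_state()['q'])
E
```

```text
time: 8.07
eef_pos: [0.6522, 0.1872, 0.214]
tcp_rot: [0.996, 0.086, 0.001, 0.002]
contact_force: [0.3, 0.9, 0.0]
width: 0.06
time: 8.73
eef_pos: [0.6523, 0.1877, 0.3462]
tcp_rot: [0.996, 0.087, 0.002, 0.001]
contact_force: [0.2, -0.0, -0.2]
width: 0.0598
lid [0.6509 0.192  0.2065] [-0.0004  0.0001  1.    ] 0.9983324816438504 0.0006781306729923964
circ ((0.6521583199501038, 0.18537108600139618), 0.08473843336105347)
rim ((0.6536300778388977, 0.18599116802215576), 0.0918210819363594) 0.2003639023560571
[ 0.2737  0.621  -1.0019  1.2928  0.5184  1.4923 -0.502 ]
```

View pics/w5.png

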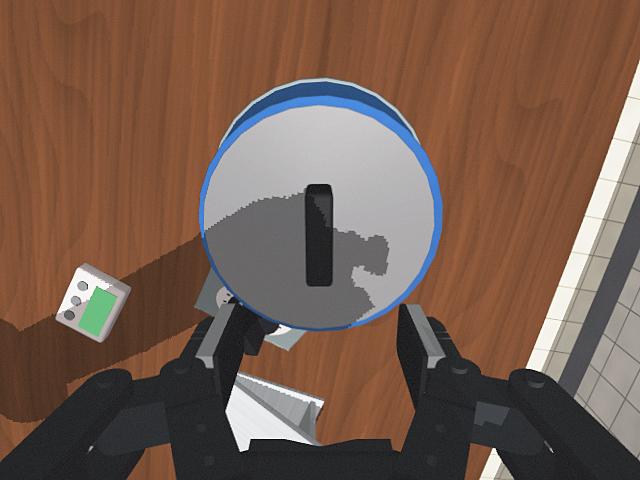

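The lid sits level (normal 0.0004), with flange top at 206 mm, concentric to within 1.6 mm. Next is the knob, starting with a view pose.

Run:
```python
from h import *
a=np.radians(-109.7); n=np.array([.5*np.cos(a),.5*np.sin(a),.866]); b=np.radians(10)
go(np.array([.601,.050,.085])+n*.17,-n,[np.cos(b),np.sin(b),0])
```

```text
t 8.7833 trans cm [ -7.9791 -21.7314 -11.2602] rot [ 0.5012 -0.1594 -0.056 ] 30.306046284127994
```

```bash
python3 -m inch '{"translation":[[-1,-3,0],[-2.5,-6.5,0],[-4,-10,0],[-5.3,-13.5,-1],[-6.6,-17,-3],[-8,-20.5,-6],[-8,-21.7,-9],[-8,-21.7,-11.3],[-8,-21.7,-11.3],[-8,-21.7,-11.3]],"delta_rot":[[0.05,-0.02,0],[0.12,-0.04,-0.01],[0.2,-0.06,-0.02],[0.28,-0.09,-0.03],[0.36,-0.11,-0.04],[0.44,-0.14,-0.05],[0.5,-0.16,-0.056],[0.5,-0.16,-0.056],[0.5,-0.16,-0.056],[0.5,-0.16,-0.056]],"gripper":[1,1,1,1,1,1,1,1,1,1]}' 40; python3 -m inch '{"translation":[[0,0,0],[0,0,0]],"delta_rot":[[0,0,0],[0,0,0]],"gripper":[1,1]}';python3 - <<'E'
from h import *
d=grab('wrist','w6'); print(d['s']['eef_pos'],d['s']['q'])
E
```

```text
time: 9.62
eef_pos: [0.5689, -0.0358, 0.2249]
tcp_rot: [0.965, 0.051, 0.098, -0.238]
contact_force: [0.2, 0.0, -0.5]
width: 0.0849
time: 9.78
eef_pos: [0.5722, -0.0291, 0.2314]
tcp_rot: [0.964, 0.056, 0.101, -0.238]
contact_force: [0.8, 0.1, 0.7]
width: 0.085
[ 0.5722 -0.0291  0.2314] [ 1.1499  0.6219 -1.2     1.8193  0.091   0.9132  0.1363]
```

View pics/w6.png

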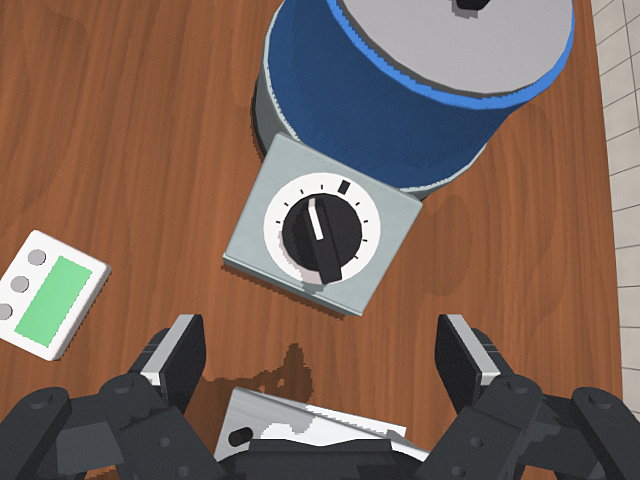

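The view shows the knob at (321,237), the white pointer line ending at (312,198) and the broad index mark at (344,187). The turn needed is clockwise in the picture, as expected. I'll measure it.

Run:
```python
from h import *
d=load('w6'); P=cloud(d); px=d['pixels'].astype(int)
lab=np.zeros((480,640),bool); lab[145:305,230:415]=1; lab&=d['depth']>.1
g=lab&(np.ptp(px,axis=2)<35)&(px.max(2)>100)
c,n,f,s=plane(P[g],.003); print('panel',c,n,np.degrees(np.arccos(n[2])),np.degrees(np.arctan2(n[1],n[0])),f,s)
dist=(P-c)@n
ex=np.cross([0,0,1],n); ex/=np.linalg.norm(ex); ey=np.cross(n,ex)   # ey up-slope
L=lambda p: np.c_[(p-c)@ex,(p-c)@ey]
w=lab&(abs(dist)<.004)&(px.min(2)>190); q=L(P[w]); dc,r=cv2.minEnclosingCircle(q.astype(np.float32)); print('dial',dc,r,w.sum())
h=lab&(dist>.037)&(dist<.046); q=L(P[h]); rc=cv2.minAreaRect(q.astype(np.float32)); print('bar',rc,np.median(dist[h]),h.sum())
k=lab&(dist>.008)&(dist<.015)&(px.max(2)<90); q=L(P[k]); print('disc',cv2.minEnclosingCircle(q.astype(np.float32)))
A=np.array(rc[0]); wp=world(d,[[312,200],[320,238],[344,187],[340,194],[348,181]]); l=L(wp); print('wl tip, wl inner, index',l-A,(wp-c)@n)
ang=lambda v:np.degrees(np.arctan2(v[1],v[0]))
print('pointer dir',ang(l[0]-l[1]),'index',ang(l[2]-A),ang(l[2]-np.array(dc)),'bar angle',rc[2])
K=c+ex*A[0]+ey*A[1]; print('knob base',K,'ex',ex,'ey',ey)
np.savez('pics/knob.npz',K=K,n=n,ex=ex,ey=ey)
```

```text
panel [0.6017 0.0429 0.0809] [-0.1615 -0.4741  0.8655] 30.057747560375674 -108.8079545338177 0.9425970168528444 0.0009859598555938657
dial (-0.005229571368545294, -0.01819448173046112) 0.0644318237900734 4632
bar ((0.0026658717542886734, -0.00354808010160923), (0.01613253727555275, 0.05893610045313835), 40.54881286621094) 0.041638000217326034 1750
disc ((0.0031746660824865103, -0.003926124889403582), 0.031845781952142715)
wl tip, wl inner, index [[-0.0181  0.0227]
 [-0.0034  0.0053]
 [ 0.0013  0.0396]
 [ 0.0008  0.0334]
 [ 0.002   0.0452]] [0.0169 0.0415 0.0012 0.0022 0.0019]
pointer dir 130.32742940744072 index 88.0609088506079 80.33528699942788 bar angle 40.54881286621094
knob base [0.6032 0.0391 0.0791] ex [ 0.9466 -0.3224  0.    ] ey [0.279  0.8193 0.5009]
```

Measured: knob base at (0.6032, 0.0391, 0.0791), bar at 130.5°, index at about 88.3°. That means about 42° clockwise.

```bash
cat > k.py <<'E'
from h import *
k=np.load('pics/knob.npz'); K,n,ex,ey=[k[i] for i in('K','n','ex','ey')]
E
python3 - <<'E'
from k import *
a=np.radians(40.5)
go(K+n*.085,-n,np.cos(a)*ex+np.sin(a)*ey)
print('n',n)
E
```

```text
t 9.8333 trans cm [ 1.6886  2.7316 -7.9402] rot [-0.0389 -0.1168  0.2288] 14.887220487777387
n [-0.1615 -0.4741  0.8655]
```

```bash
python3 -m inch '{"translation":[[0.4,0.7,-2],[0.8,1.4,-4],[1.2,2,-6],[1.7,2.7,-7.9],[1.7,2.7,-7.9],[1.7,2.7,-7.9]],"delta_rot":[[-0.01,-0.03,0.06],[-0.02,-0.06,0.12],[-0.03,-0.09,0.18],[-0.039,-0.117,0.229],[-0.039,-0.117,0.229],[-0.039,-0.117,0.229]],"gripper":[1,1,1,1,1,1]}'
python3 - <<'E'
from k import *
a=np.radians(40.5)
go(K+n*.017,-n,np.cos(a)*ex+np.sin(a)*ey); print(read_state()['q'])
E
```

```text
time: 10.33
eef_pos: [0.5894, -0.001, 0.153]
tcp_rot: [0.949, 0.182, 0.128, -0.226]
contact_force: [-0.3, 0.6, 0.6]
width: 0.0857
t 10.3333 trans cm [ 1.1043  3.2108 -5.9181] rot [-0.0006 -0.001  -0.    ] 0.06693452282160818
[ 1.0368  0.7609 -1.1457  1.8526  0.2466  0.7785  0.2904]
```

```bash
python3 -m inch '{"translation":[[0.3,0.8,-1.5],[0.6,1.6,-3],[0.9,2.4,-4.5],[1.1,3.2,-5.9],[1.1,3.2,-5.9],[1.1,3.2,-5.9]],"delta_rot":[[0,0,0],[0,0,0],[0,0,0],[0,0,0],[0,0,0],[0,0,0]],"gripper":[1,1,1,1,1,1]}'; python3 -m inch '{"translation":[[0,0,0],[0,0,0],[0,0,0],[0,0,0],[0,0,0],[0,0,0],[0,0,0],[0,0,0],[0,0,0]],"delta_rot":[[0,0,0],[0,0,0],[0,0,0],[0,0,0],[0,0,0],[0,0,0],[0,0,0],[0,0,0],[0,0,0]],"gripper":[0,0,0,0,0,0,0,0,0]}' 80
python3 - <<'E'
from k import *
for d in (14,28,42,44):
    a=np.radians(40.5-d); go(K+n*.017,-n,np.cos(a)*ex+np.sin(a)*ey)
print(read_state()['q'])
E
```

```text
time: 10.83
eef_pos: [0.6006, 0.0295, 0.0945]
tcp_rot: [0.949, 0.181, 0.128, -0.225]
contact_force: [-0.3, -1.1, 0.9]
width: 0.0851
time: 11.58
eef_pos: [0.6013, 0.029, 0.0939]
tcp_rot: [0.949, 0.181, 0.129, -0.225]
contact_force: [2.6, -1.5, 8.0]
width: 0.0144
t 11.5833 trans cm [-0.0795  0.2045 -0.0146] rot [ 0.0399  0.1172 -0.2091] 13.925558659741103
t 11.5833 trans cm [-0.0795  0.2045 -0.0146] rot [ 0.0796  0.233  -0.4206] 27.925212602754204
t 11.5833 trans cm [-0.0795  0.2045 -0.0146] rot [ 0.1194  0.3487 -0.6321] 41.92509534453098
t 11.5833 trans cm [-0.0795  0.2045 -0.0146] rot [ 0.125   0.3652 -0.6623] 43.92508451105122
[ 0.9191  0.8275 -1.0523  1.872   0.3061  0.6545  0.2429]
```

```bash
python3 -m inch '{"translation":[[0,0.1,0],[0,0.1,0],[0,0.1,0],[0,0.1,0],[0,0.1,0],[0,0.1,0],[0,0.1,0],[0,0.1,0],[0,0.1,0],[0,0.1,0]],"delta_rot":[[0.01,0.03,-0.055],[0.022,0.065,-0.115],[0.035,0.1,-0.18],[0.048,0.14,-0.25],[0.06,0.18,-0.32],[0.075,0.22,-0.39],[0.089,0.26,-0.465],[0.1,0.3,-0.54],[0.119,0.349,-0.632],[0.119,0.349,-0.632]],"gripper":[0,0,0,0,0,0,0,0,0,0]}'; python3 -m inch '{"translation":[[0,0,0],[0,0,0],[0,0,0],[0,0,0]],"delta_rot":[[0,0,0],[0,0,0],[0,0,0],[0,0,0]],"gripper":[0,0,0,0]}'
python3 - <<'E'
from k import *
a=np.radians(40.5-42); go(K+n*.017,-n,np.cos(a)*ex+np.sin(a)*ey)
s=read_state(); print(s['q'],s['torque'])
E
```

```text
time: 12.42
eef_pos: [0.6007, 0.0293, 0.0938]
tcp_rot: [0.95, -0.174, 0.038, -0.256]
contact_force: [-7.8, -9.8, 17.7]
width: 0.0143
time: 12.75
eef_pos: [0.6008, 0.0293, 0.0938]
tcp_rot: [0.951, -0.17, 0.038, -0.256]
contact_force: [-7.9, -9.9, 18.7]
width: 0.0148
t 12.75 trans cm [-0.0271  0.1823 -0.0024] rot [-0.0004 -0.001  -0.0001] 0.06361401146115643
[ 0.8202  0.7334 -0.8891  1.8735  0.0596  0.6295 -0.2875] [-0.4778  1.055   0.523 ]
```

Tool turned the full 42°. I'll release, back off along the knob axis and look.

```bash
python3 -m inch '{"translation":[[0,0,0],[0,0,0],[0,0,0],[0,0,0],[0,0,0],[0,0,0]],"delta_rot":[[0,0,0],[0,0,0],[0,0,0],[0,0,0],[0,0,0],[0,0,0]],"gripper":[0.5,0.8,1,1,1,1]}'; python3 -m inch '{"translation":[[-0.1,-0.4,0.8],[-0.5,-1.4,2.6],[-1,-2.8,5.2],[-1.5,-4.3,7.8],[-2,-5.7,10.4],[-2.4,-7.1,13],[-2.4,-7.1,13],[-2.4,-7.1,13]],"delta_rot":[[0,0,0],[0,0,0],[0,0,0],[0,0,0],[0,0,0],[0,0,0],[0,0,0],[0,0,0]],"gripper":[1,1,1,1,1,1,1,1]}'
python3 - <<'E'
from k import *
d=grab('wrist','w7'); cv2.imwrite('pics/w7c.png',cv2.resize(d['pixels'][60:340,170:480][:,:,::-1],None,fx=2.4,fy=2.1,interpolation=cv2.INTER_CUBIC) if 0 else cv2.resize(d['pixels'][60:340,170:480][:,:,::-1],None,fx=2,fy=2,interpolation=cv2.INTER_CUBIC))
print(d['s']['eef_pos'])
E
```

```text
time: 13.25
eef_pos: [0.6002, 0.0303, 0.093]
tcp_rot: [0.951, -0.17, 0.038, -0.257]
contact_force: [0.2, 1.0, 0.1]
width: 0.0845
time: 13.92
eef_pos: [0.5766, -0.0421, 0.2244]
tcp_rot: [0.951, -0.171, 0.039, -0.256]
contact_force: [-0.5, 0.7, -1.2]
width: 0.0853
[ 0.5766 -0.0421  0.2244]
```

View pics/w7c.png

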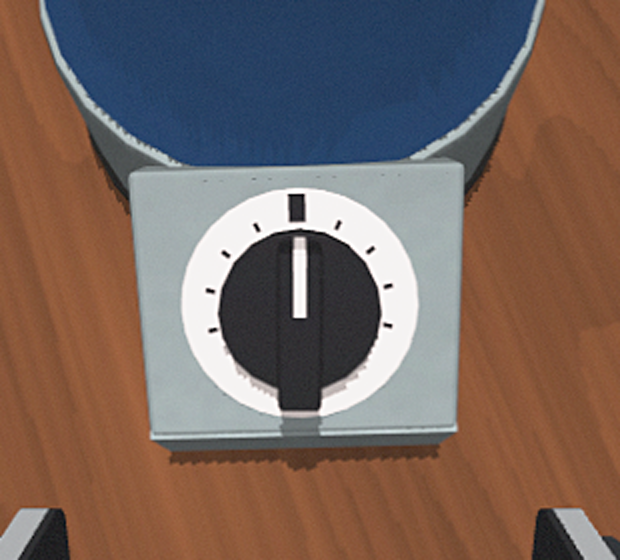

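The white line is at crop x≈300 and the index mark at about 297, so they line up to within about 1–2°. Final numeric check of the knob and lid follows.

Run:
```python
from k import *
d=load('w7'); P=cloud(d); px=d['pixels'].astype(int); dist=(P-K)@n; X=(P-K)@ex; Y=(P-K)@ey
ok=(d['depth']>.1)&(np.hypot(X,Y)<.06)
h=ok&(dist>.037)&(dist<.046); rc=cv2.minAreaRect(np.c_[X[h],Y[h]].astype(np.float32)); print('bar',rc)
i=ok&(abs(dist)<.006)&(px.max(2)<110)&(np.hypot(X,Y)>.035)&(Y>.03)&(abs(X)<.008); m=np.array([X[i].mean(),Y[i].mean()]); print('index',m,i.sum(),np.degrees(np.arctan2(*(m-np.array(rc[0]))[::-1])))
t=grab('top','top2'); P=cloud(t); p=t['pixels'].astype(int)
g=(abs(P[...,2]-.206)<.01)&(np.hypot(P[...,0]-.6525,P[...,1]-.1855)<.1)&(np.ptp(p,axis=2)<30)&(p.max(2)>80)
c,nn,f,s=plane(P[g],.004); print('lid',c,nn,f,s,cv2.minEnclosingCircle(P[g][:,:2].astype(np.float32)))
b=(p[...,2]>p[...,0]+40)&(abs(P[...,2]-.2)<.005)&(np.hypot(P[...,0]-.652,P[...,1]-.1855)<.11);print('rim',cv2.minEnclosingCircle(P[b][:,:2].astype(np.float32)))
for nm,(u,v) in dict(t=(325,318),w=(494,283),r=(115,233)).items(): print(nm,world(t,[u,v]))
print(read_state()['contact_force'])
```

```text
bar ((0.0005398248322308064, 0.000564873218536377), (0.0585455596446991, 0.015929996967315674), 87.99530792236328)
index [0.0003 0.0501] 221 90.31627219931276
lid [0.6497 0.1848 0.2065] [0.0008 0.001  1.    ] 0.9303495762711864 0.0018414930518311874 ((0.6519132852554321, 0.1853966861963272), 0.08450473845005035)
rim ((0.6527757048606873, 0.185505673289299), 0.0926198810338974)
t [[ 0.3814 -0.0277  0.0214]]
w [[ 0.4479 -0.4234  0.1355]]
r [[0.5915 0.4695 0.134 ]]
[ 0.2205  0.1953 -0.5842]
```

```bash
python3 -c "from plant import *; print(finish_job())"
```

```text
the job is handed in; nothing more can be done
None
```

I seated the largest lid on the bowl, turned the speed knob to the index mark, and handed the job in at about 14 s of the 67 s allowed. No verdict was reported.

- **Lid:** I took it by its handle off the rest, lifted it square to the board, levelled it, lowered it until I felt contact, and let go. In the last top view its flange top is at 206.5 mm (206 expected). It is level to about 0.001 rad and about 1 mm off the rim's centre (6 mm allowed). The earlier wrist view gave 1.6 mm.
- **Knob:** I turned it 42° clockwise. The last wrist view puts the bar at 88.0° and the index mark at 90.3°. That is about 2.3° too far, or 1.2 mm at the pointer tip, against the 3.5 mm allowed.
- **Bystanders:** the timer and both bottles read where they started, within about 3 mm, which is measurement noise.
- **Robot:** the gripper is open and about 15 cm off the panel, touching nothing.

One correction on the way: just above the rim I first trimmed the lid's tilt in the wrong direction, to 0.009 rad. I put that right before contact. No final check failed or disagreed.

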